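Morning check of the pug mill: stop button and sprung hopper lid

ROBOT

A 6-joint arm with a two-finger parallel gripper is mounted at the origin on the work surface. World frame = base frame: x ahead of the robot, y to its left, z up, the work surface at z = 0. Lengths are in m, angles in rad, forces in N, time in s.
With the tool pointing down it reaches from about 0.425 to 1.125 m from the base axis. Payload 14.9 kg.
Tool frame: the origin (TCP) lies midway between the tips of the shut fingers; the grasp point (between the pads) lies robot.pinch_z behind it (robot.pinch_z is the distance from the TCP to the grasp point, in m); z points along the fingers, y is the line along which they close (so a half turn about z gives the same grasp; the last joint's range is limited). The gripper opens to 91 mm and grips with 3 to 60 N. Pads are 32 mm wide; open, the fingers measure 118 mm over their backs; the gripper's body (76 mm by 178 mm) begins 60 mm behind the grasp point.
Start: joints at [1.233, 0.379, 1.734, -0, 1.028, -0.033], TCP at [0.21, 0.668, 0.214] pointing down, gripper open.
Joint ranges: [-2.77, 2.77], [-0.74, 2.19], [0, 2.66], [-1.06, 4.2], [0.31, 2.87], [-3.08, 3.08]. Speed limits (rad/s): [1.89, 1.89, 2.39, 3.14, 3.14, 3.14].

INTERFACE

Orientations are given as a 3x3 rotation matrix whose columns are the frame's x, y, z axes.
In Python, from cell import get_obs, grab_frame, robot gives the robot as it stands.
- The arm moves only by the tool drive_tool, never from a script. Its arguments are lists of equal length, an entry for each row: "travel": the shift along the world's x, y, z each as a share of 0.15 m, from -1 to 1, a list of three; "rot": the turn, a rotation vector about the world's x, y, z each as a share of pi/4 rad, from -1 to 1, a list of three. In form: {"travel": [[tx, ty, tz], ...], "rot": [[wx, wy, wz], ...]}. A call has 1 to 12 rows; each row is the pose to reach, as a shift and turn from the pose commanded when the call began; what a row does not reach only later rows make up. A row lasts 1/10 s, in which the tool goes at most 50 mm and 8.59 degrees, less where a joint would pass 70% of its speed; a pose out of reach is approached as far as the arm can. A call with a number of a shift or a turn outside -1 to 1 is refused whole. A call with a gripper value outside its range is refused whole. "hand" is the gripper's target within -1 to 1 (shut at 1, half-way at 0, fully open at -1), set as the call begins (left out, the last holds). The fingers move at their own pace and stop on an object; "newtons" is the grip in N (left out, the last holds). Time passes only in rows, so rows that repeat a pose let the fingers close. It gives the time, the measured TCP pose, the force, the opening and the grip force at its end, in the units of the state.
- get_obs(): the state, without advancing time (a new reading comes with each control period).
- grab_frame(name): name is "scene" or "top" or "wrist"; returns a dict with "img" (400x640x3 uint8, red, green, blue), "range_z" (400x640 float32, m along the optical axis (not along the pixel's ray), 0 where there is no reading), "fov_y" (degrees; the focal length in pixels is half the picture's height over the tangent of half this angle, whatever the lens; pixels are square), "cx", "cy" (the principal point, pixels), "k1" (the pictures are not rectified: a ray, as slopes to the right and down, at radius r is drawn at 1 + k1 r^2 times it, then the intrinsics apply), "T" (4x4, takes a point from camera to world coordinates); the wrist camera has in their place "hand_eye" (4x4, takes a point from camera to tool coordinates, whose origin is the TCP and whose axes are the flange's). Camera axes: x right, y up, looking along -z (the intrinsics and any distortion apply to the point x, -y, -z); pixel columns grow to the right and rows downward; lengths in m; the calibration is good to about 2 mm. A picture is of the moment at which its call begins: read the wrist's pose just before it.
- robot.finish_job(): hands the job in; it is judged then, once.
The state is a dict: "time_s": time; "joint_pos": joint angles; "dq": joint speeds; "effort": joint torques, N m; "ee_pos": TCP position; "tool_rot": TCP orientation; "force": force on the tool from outside, world axes, zero at the start; "moment": the same for the moment, N m; "grip_width": finger opening in m; "finger_force": force on a finger pad.
Only numpy, scipy, OpenCV 4.12 (cv2) and the standard library are available. Lean on these libraries where they do the work, as an engineer would, in place of code of your own. Each camera call takes 0.05 s, during which the arm holds its last target. There are 200 camera calls.

TASK

Do the pug mill's morning check before I feed it clay: push its red emergency-stop mushroom fully in so that it latches, then twist the mushroom clockwise until it releases and comes all the way out again. With the stop reset, lift the hopper lid by its black front bar until it is past its balance point and its spring begins to raise it, keeping it from swinging back against its stop, then ease it down to just below the balance point, where it would fall shut if you let go. Finish there, holding the lid still while I look at the lid switch, and leave the tools and other things on the bench where they are.

Things in the scene. Friction and masses are not known exactly. Their poses are not given: they have to be found in the camera images.
- mill: Bench pug mill for clay, bolted down. Origin on the bench under the centre of its feed hopper; y along the barrel to the blue-green motor cover; -x is the working side (yaw varies). In mm here: hopper x and y to 65 and 85 either way, rim 176 high; barrel 100 across, to y -350; motor cover x -100 to 100, y 120 to 355, 170 high; yellow stop box 76 x 76 at x -50, y 200, top at 199.
- hinge (a point): Middle of the lid's hinge line, on the hopper's far rim (mill frame x 72, y 0, z 180 mm). The hinge line runs along the mill's y; axes as the mill's.
- lid (a joint): Hopper lid, rad: 0 closed, growing as the front edge rises, back stop 1.6. Aluminium plate 140 x 180 x 8 mm; springs on the hinge carry most of it. It balances at 0.85 (49 degrees): below it falls shut, above the spring swings it open. At the bar it needs about 1.5 N of lift when closed, 0.5 N just below balance. Just below balance means roughly 0.62 to 0.80 (3 to 13 degrees under).
- bar (a point): Middle of the lid's black front bar, where to hold it: round, 10 mm thick, 116 mm long along the mill's y, on two side arms in the lid's plane, 50 mm clear of the lid's edge. It moves on a circle of 197 mm about the hinge (closed: mill x -125, z 180 mm). A vertical hand can hold it all the way, fingers closing along the mill's x, the bar turning between the pads. Axes turn with the lid.
- stop (a joint): Emergency stop plunger, m: 0 out, 0.006 fully in. Snap action: about 3.5 N pushes it over, then it stays in by itself. Twisting the head clockwise forces it out; past half way (0.003) it springs fully out unless held down.
- stop_knob (a joint): Turn of the stop's red head, rad, growing clockwise seen from above, 0 to 0.8; it springs back to 0 when let go. The latch lets go about half way; turn it 0.6 or more. The head rises up to 6 mm as it turns, so let the hand rise with it or open the hand afterwards.
- stop_rest (a point): Centre of the red mushroom head when out (fixed in the mill frame at x -50, y 200, z 229 mm). The head is a disc 40 mm across, its top 9.5 mm above this point, its underside 9 mm below; the yellow box's top is 30 mm below. Pressed in, the head sits 6 mm lower. Axes as the mill's.
- rib_mid (a point): Wooden potter's rib, 60 x 145 x 8 mm, lying on the motor cover behind the stop (centre). Leave it.
- loop_tool_mid (a point): Loop tool with pale wooden handle, 180 mm long, 12 mm high, lying on the bench (middle of the tool). Leave it.
- wide_loop_tool_mid (a point): Second loop tool, darker handle, 180 mm long, 12 mm high, lying on the bench (middle of the tool). Leave it.
- mug_mid (a point): White mug, 72 mm across, 85 mm high (centre). Leave it.
- spray_mid (a point): White bottle with red cap, 62 mm across, 150 mm high (centre). Leave it.
- tub_mid (a point): Blue tub with white lid, 90 mm across, 75 mm high (centre). Leave it.
- brick_mid (a point): Red brick 215 x 102 x 65 mm on the bench (centre). Leave it.
- figure_mid (a point): Grey stone figure, seated, 196 mm high, standing on the brick (about half-way up). Leave it.

How it is judged:
On the way, in this order (a step that is already met when the one before it is completed fails the run):
1. the emergency stop is pushed fully in (value of joint stop above 0.005 m), for 0.2 s.
2. its head is twisted clockwise by at least 0.5 rad (value of joint stop_knob above 0.5 rad), for 0.1 s.
3. with the stop out again, the lid is raised past its balance point (above 0.92 rad) (value of joint lid above 0.92 rad and value of joint stop below 0.0015 m), for 0.1 s.
At the end, for the whole second after the job is handed in: The robot holds the lid still (under 0.1 rad/s) at 0.60 to 0.82 rad, just below its balance at 0.85, pressing on it with at least 0.1 N, and the emergency stop is fully out (within 1.5 mm) (value of joint lid between 0.6 and 0.82 rad and velocity of joint lid between -0.1 and 0.1 rad/s and (contact force between lid and the fingers above 0.1 N or contact force between lid and the arm above 0.1 N) and value of joint stop below 0.0015 m); the arm keeps its last pose, push and grip.
It fails at once if the lid is swung back to its stop (beyond 1.45 rad) (value of joint lid above 1.45 rad).
It fails at once if a bystander is moved by more than 30 mm (distance of any of rib_mid, loop_tool_mid, wide_loop_tool_mid, mug_mid, spray_mid, tub_mid, brick_mid, figure_mid from where it was at the start of the episode above 0.03 m).
It also fails if it takes over 64 s, if anything falls off the work surface, if the arm or the gripper's body presses on something with over 40 N, if the wrist force passes 120 N, or if a joint passes its speed limit or range.

## Working session

There is one attempt and no reset: what is moved stays moved. The work goes in short steps, Python scripts to look and compute and a tool call to move; the robot and the scene stay as the last step left them, time stands still between calls to the robot, and variables do not carry over. Pictures are saved under pics/ and viewed, at most 10 in all, crops included, and the job is handed in when it is done.

Besides the shell and the picture viewer there is one more tool, called after "Emit:" in YAML: its name, and indented under it one key for each argument. drive_tool: Moves the arm, as the interface text tells. Shift numbers are shares of 0.15 m and turn numbers shares of pi/4 rad, none past 1 either way. Its arguments: {"type":"object","properties":{"travel":{"type":"array"},"rot":{"type":"array"},"hand":{"type":"number"},"newtons":{"type":"number"}},"required":["travel","rot"]}

```bash
mkdir -p pics
cat > h.py <<'E'
import numpy as np, cv2
from cell import get_obs, grab_frame, robot
def cam(n):
    o=get_obs(); f=grab_frame(n); T=f.get("T")
    if T is None:
        E=np.eye(4);E[:3,:3]=o["tool_rot"];E[:3,3]=o["ee_pos"];T=E@np.array(f["hand_eye"])
    f["T"]=np.array(T);return f
def cloud(f):
    h,w=f["range_z"].shape;F=h/2/np.tan(np.radians(f["fov_y"])/2)
    u,v=np.meshgrid(np.arange(w),np.arange(h))
    K=np.array([[F,0,f["cx"]],[0,F,f["cy"]],[0,0,1.]])
    p=cv2.undistortPoints(np.stack([u,v],-1).reshape(-1,1,2).astype(float),K,np.array([f["k1"],0,0,0.]),None,None,None).reshape(h,w,2) if 0 else None
    xd=(u-f["cx"])/F;yd=(v-f["cy"])/F;x,y=xd.copy(),yd.copy()
    for _ in range(20):
        s=1+f["k1"]*(x*x+y*y);x=xd/s;y=yd/s
    z=f["range_z"];P=np.stack([x*z,-y*z,-z],-1)
    W=P@f["T"][:3,:3].T+f["T"][:3,3];W[z==0]=np.nan;return W
E
python3 - <<'E'
from h import *
print(robot.pinch_z,{k:np.round(v,3) for k,v in get_obs().items()})
for n in("scene","top"):
    f=cam(n);cv2.imwrite(f"pics/{n}0.png",f["img"][:,:,::-1]);W=cloud(f);np.save(n,W)
    np.save(n+"i",f["img"])
    i=f["img"].astype(int);m=(i[...,0]>130)&(i[...,1]<60)&(i[...,2]<60)
    for mn,m in(("red",m),("yel",(i[...,0]>150)&(i[...,1]>120)&(i[...,2]<80))):
        c,l,s,ce=cv2.connectedComponentsWithStats(m.astype(np.uint8))
        for k in range(1,c):
            if s[k,4]>25: print(n,mn,s[k],np.round(np.nanmedian(W[l==k],0),3))
E
```

```text
0.0188 {'time_s': np.float64(0.0), 'joint_pos': array([ 1.233,  0.379,  1.735, -0.   ,  1.029, -0.033]), 'dq': array([-0.001,  0.   ,  0.001, -0.002,  0.001,  0.   ]), 'effort': array([-3.0000e-03, -7.6375e+01, -4.3436e+01,  6.5000e-02,  4.3000e-02,
       -0.0000e+00]), 'ee_pos': array([0.21 , 0.667, 0.213]), 'tool_rot': array([[-0.954,  0.3  , -0.   ],
       [ 0.3  ,  0.954, -0.001],
       [ 0.   , -0.001, -1.   ]]), 'force': array([-0.487, -0.299,  0.242]), 'moment': array([ 0.016,  0.014, -0.044]), 'finger_force': np.float64(0.0), 'grip_width': np.float64(0.091)}
scene red [ 64   9  91  30 212] [-0.697 -0.16   0.386]
scene red [169 340  32  23  35] [ 0.614 -0.601  0.062]
scene red [422 344  13  14  34] [ 1.06  -0.143  0.108]
scene red [359 354  46  36 168] [ 1.017 -0.282  0.107]
scene yel [61 71 10  9 41] [-1.002 -0.355  0.108]
scene yel [ 96  90 105  53 625] [-0.993 -0.045 -0.292]
scene yel [117 124  25  11  38] [-0.945 -0.2   -0.291]
scene yel [375 152  29  13 111] [0.576 0.249 0.194]
scene yel [350 225  12   9  43] [ 0.692 -0.035  0.165]
top red [ 340   67   49   29 1249] [ 0.996 -0.177  0.112]
top red [458 172  11  20 177] [ 0.575 -0.618  0.066]
top red [446 202  17  18 110] [ 0.427 -0.556  0.067]
top red [401 230   6   6  26] [ 0.351 -0.339  0.15 ]
top yel [586  90   8  10  26] [ 1.014 -1.316 -0.152]
top yel [583 101  10  33 209] [ 0.917 -1.302 -0.151]
top yel [585 132   7  10  45] [ 0.808 -1.301 -0.151]
top yel [327 146   5   7  26] [ 0.697 -0.031  0.169]
top yel [585 150  20  25 159] [ 0.667 -1.303 -0.153]
top yel [601 166  39   9 171] [ 0.643 -1.439 -0.151]
top yel [245 171  18  18 236] [0.555 0.278 0.2  ]
top yel [555 181  20   4  32] [ 0.603 -1.327 -0.452]
top yel [574 180  32   5  82] [ 0.611 -1.48  -0.452]
top yel [610 180  30   3  59] [ 0.617 -1.692 -0.453]
top yel [ 50 301  10  16  99] [-0.118  1.503 -0.482]
top yel [ 49 325  12   9  61] [-0.237  1.504 -0.482]
```

View pics/scene0.png

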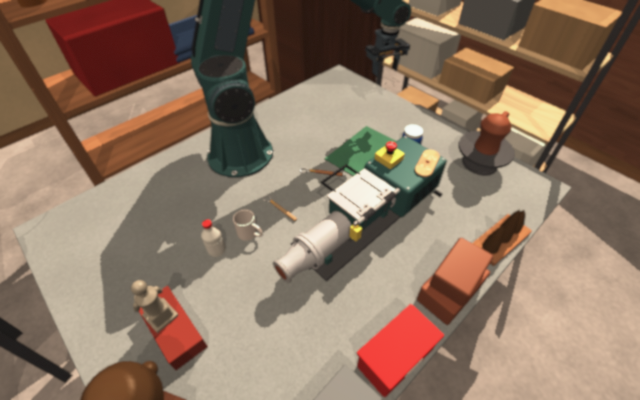

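View pics/top0.png

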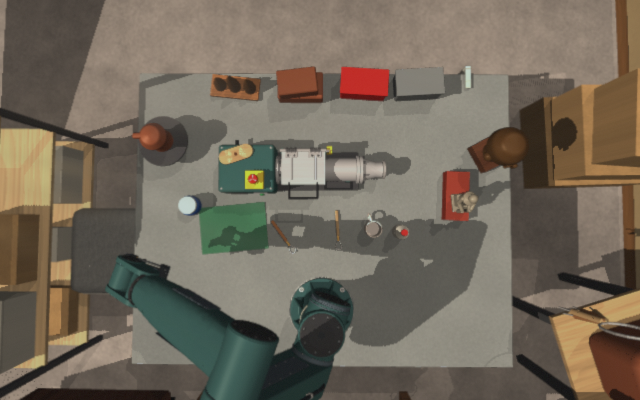

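The scene shows the mill with yaw near 0: stop at top pixel (254,179), lid (282–326, 150–187), and bar at row ~197. The rib is at (236,153), loop tools at (283,235) and (338,226), and all the others are clear of the mill.

Run:
```python
from h import *
W=np.load("top.npy");i=np.load("topi.npy").astype(int)
print(i[160,230],i[165,300],i[179,254])
c=W[130:215,205:395];ci=i[130:215,205:395]
def rect(m,n):
    k,l,s,_=cv2.connectedComponentsWithStats(m.astype(np.uint8));j=1+np.argmax(s[1:,4]);p=c[l==j]
    print(n,s[j],np.round(np.median(p[:,2]),3),[np.round(a,4) for a in cv2.minAreaRect(p[:,:2].astype(np.float32))])
z=c[...,2]
rect((z>.155)&(z<.26)&(c[...,1]>.14),"cover")
rect((z>.172)&(z<.2)&(ci.min(-1)>110)&(c[...,1]<.17),"lid")
m=(ci[...,0]>120)&(ci[...,1]<70)&(ci[...,2]<70)&(z>.215);rect(m,"head");
m=(z>.19)&(z<.212);rect(m,"box")
m=(ci[...,0]>150)&(ci[...,1]>120)&(ci[...,2]<80)&(c[...,1]>.1);rect(m,"boxyel")
m=(ci.max(-1)<60)&(z>.16)&(z<.2)&(c[...,0]<.56);rect(m,"bar")
cv2.imwrite("pics/c.png",cv2.resize(i[130:215,205:395].astype(np.uint8)[:,:,::-1],(760,340),interpolation=cv2.INTER_CUBIC))
```

```text
[194 179 122] [194 191 179] [192  97  91]
cover [  13   14   60   49 2666] 0.173 [array([0.6111, 0.3127]), array([0.1985, 0.248 ]), np.float64(0.442)]
lid [  76   19   48   36 1482] 0.185 [array([0.6174, 0.0736]), array([0.1461, 0.1929]), np.float64(0.1392)]
head [45 50  7  3 14] 0.237 [array([0.5521, 0.2765]), array([0.0229, 0.0083]), np.float64(86.4376)]
box [ 40  40  19  19 264] 0.199 [array([0.5637, 0.2789]), array([0.0747, 0.0744]), np.float64(0.5609)]
boxyel [ 40  41  18  18 236] 0.2 [array([0.5617, 0.2804]), array([0.0708, 0.0714]), np.float64(0.5566)]
bar [83 55 31 14 87] 0.184 [array([0.5143, 0.079 ]), array([0.0537, 0.1234]), np.float64(0.4234)]
```

View pics/c.png

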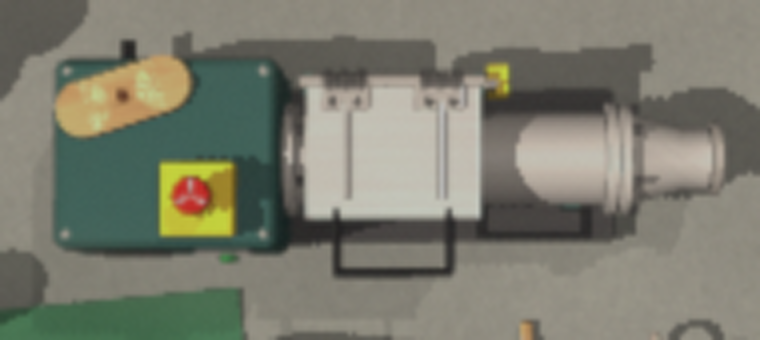

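Emit:
drive_tool:
  travel:
    - [0.1,-0.1,0.3]
    - [0.35,-0.35,0.55]
    - [0.6,-0.6,0.55]
    - [0.8,-0.8,0.55]
    - [1,-1,0.55]
    - [1,-1,0.55]
    - [1,-1,0.55]
  rot:
    - [0,0,-0.1]
    - [0,0,-0.2]
    - [0,0,-0.3]
    - [0,0,-0.4]
    - [0,0,-0.5]
    - [0,0,-0.6]
    - [0,0,-0.6]
  hand: -1

```text
time_s: 0.8
ee_pos: [0.3609, 0.5168, 0.2963]
tool_rot: [[-0.711, 0.703, -0.0], [0.703, 0.711, -0.0], [0.0, -0.0, -1.0]]
force: [-1.0, 0.0, 0.1]
grip_width: 0.0911
finger_force: 0.0
```

Emit:
drive_tool:
  travel:
    - [0.2,-0.2,0]
    - [0.45,-0.45,0]
    - [0.7,-0.7,0]
    - [0.9,-0.9,0]
    - [1,-1,0]
    - [1,-1,0]
    - [1,-1,0]
  rot:
    - [0,0,0]
    - [0,0,0]
    - [0,0,0]
    - [0,0,0]
    - [0,0,0]
    - [0,0,0]
    - [0,0,0]

```text
time_s: 1.5
ee_pos: [0.5096, 0.3683, 0.2961]
tool_rot: [[-0.715, 0.699, -0.001], [0.699, 0.715, -0.0], [0.0, -0.0, -1.0]]
force: [-0.5, 0.2, 0.1]
grip_width: 0.0912
finger_force: 0.0
```

Emit:
drive_tool:
  travel:
    - [0.1,-0.2,0]
    - [0.25,-0.4,0]
    - [0.35,-0.59,0]
    - [0.35,-0.59,0]
    - [0.35,-0.59,0]
  rot:
    - [0,0,0]
    - [0,0,0]
    - [0,0,0]
    - [0,0,0]
    - [0,0,0]

```text
time_s: 2.0
ee_pos: [0.562, 0.2802, 0.2963]
tool_rot: [[-0.715, 0.7, -0.0], [0.7, 0.715, 0.0], [0.0, -0.0, -1.0]]
force: [-1.0, 0.5, -0.8]
grip_width: 0.091
finger_force: 0.0
```

Run:
```python
from h import *
o=get_obs();print(o["time_s"],o["ee_pos"],o["tool_rot"].round(3),o["joint_pos"].round(2))
f=cam("wrist");W=cloud(f);i=f["img"].astype(int);cv2.imwrite("pics/w1.png",f["img"][:,:,::-1])
m=(i[...,0]>110)&(i[...,1]<90)&(i[...,2]<90)&(W[...,2]>.22)&(W[...,2]<.25)
k,l,s,ce=cv2.connectedComponentsWithStats(m.astype(np.uint8));j=1+np.argmax(s[1:,4])
p=W[l==j];print(s[j],p.mean(0),np.median(p,0));print(cv2.minEnclosingCircle(p[:,:2].astype(np.float32)))
```

```text
2.0 [0.5619866  0.28017646 0.29631791] [[-0.715  0.7   -0.   ]
 [ 0.7    0.715  0.   ]
 [ 0.    -0.    -1.   ]] [ 0.43  0.18  1.83  0.    1.13 -0.37]
[ 295  189   50   51 1711] [0.56168328 0.28092857 0.23657351] [0.56200738 0.28168146 0.23721212]
((0.5635706782341003, 0.2790690064430237), 0.019772754982113838)
```

View pics/w1.png

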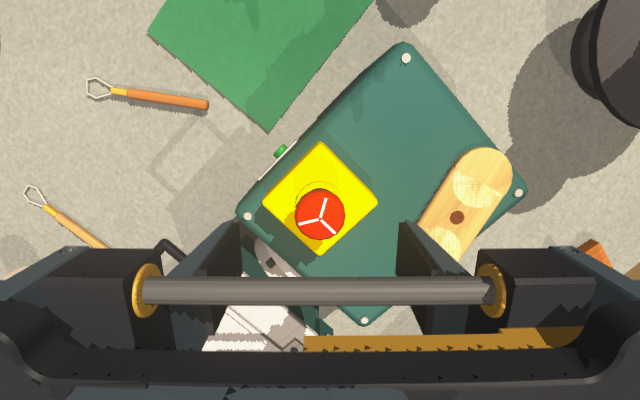

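The wrist view shows the red head at (320,215), midway between the fingers, with the rib clear of them. Descending and gripping next.

Emit:
drive_tool:
  travel:
    - [0.01,-0.007,-0.2]
    - [0.01,-0.007,-0.38]
    - [0.01,-0.007,-0.5]
    - [0.01,-0.007,-0.56]
    - [0.01,-0.007,-0.56]
    - [0.01,-0.007,-0.56]
  rot:
    - [0,0,0]
    - [0,0,0]
    - [0,0,0]
    - [0,0,0]
    - [0,0,0]
    - [0,0,0]

```text
time_s: 2.65
ee_pos: [0.5642, 0.279, 0.2133]
tool_rot: [[-0.714, 0.7, 0.001], [0.7, 0.714, 0.0], [-0.0, 0.001, -1.0]]
force: [0.5, -0.4, 0.2]
grip_width: 0.0913
finger_force: 0.0
```

Emit:
drive_tool:
  travel:
    - [0,0,0]
    - [0,0,0]
    - [0,0,0]
    - [0,0,0]
    - [0,0,0]
    - [0,0,0]
    - [0,0,0]
    - [0,0,0]
  rot:
    - [0,0,0]
    - [0,0,0]
    - [0,0,0]
    - [0,0,0]
    - [0,0,0]
    - [0,0,0]
    - [0,0,0]
    - [0,0,0]
  hand: 1
  newtons: 25

```text
time_s: 3.45
ee_pos: [0.5645, 0.2785, 0.2125]
tool_rot: [[-0.714, 0.701, 0.001], [0.701, 0.714, 0.001], [-0.0, 0.001, -1.0]]
force: [2.8, 3.2, -2.1]
grip_width: 0.0386
finger_force: 25.0
```

Emit:
drive_tool:
  travel:
    - [0,0,-0.02]
    - [0,0,-0.04]
    - [0,0,-0.05]
    - [0,0,-0.05]
    - [0,0,-0.05]
    - [0,0,-0.05]
    - [0,0,-0.05]
    - [0,0,-0.05]
  rot:
    - [0,0,0]
    - [0,0,0]
    - [0,0,0]
    - [0,0,0]
    - [0,0,0]
    - [0,0,0]
    - [0,0,0]
    - [0,0,0]

```text
time_s: 4.25
ee_pos: [0.5646, 0.2786, 0.2061]
tool_rot: [[-0.714, 0.7, 0.001], [0.7, 0.714, 0.001], [-0.0, 0.001, -1.0]]
force: [-2.8, 1.3, 14.4]
grip_width: 0.0385
finger_force: 25.0
```

Run:
```python
from h import *
o=get_obs();print(o["time_s"],o["ee_pos"],o["force"])
f=cam("wrist");W=cloud(f);i=f["img"].astype(int);cv2.imwrite("pics/w2.png",f["img"][:,:,::-1])
m=(i[...,0]>110)&(i[...,1]<90)&(i[...,2]<90)&(W[...,2]>.21)&(W[...,2]<.25)
p=W[m];print(m.sum(),np.median(p,0),np.percentile(p[:,2],[10,50,90]))
```

```text
4.25 [0.56461838 0.27855677 0.20609627] [-2.82255502  1.25831517 14.37690423]
2956 [0.55610048 0.28596526 0.23085998] [0.22575467 0.23085998 0.2320594 ]
```

View pics/w2.png

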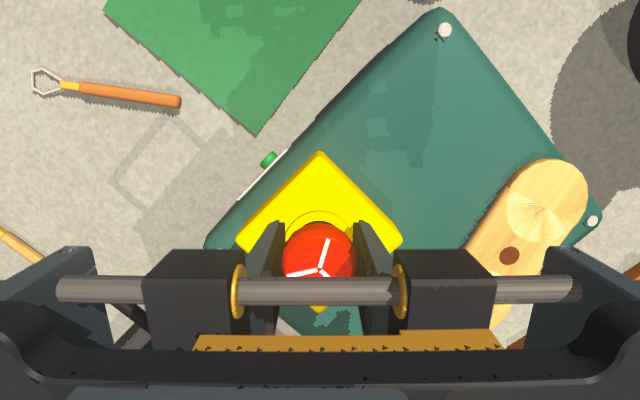

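The head (320,250) sits about 6 mm lower in the grip and resists at 14 N, so it is fully in. Next is a clockwise twist, rising with it.

Emit:
drive_tool:
  travel:
    - [0,0,0.005]
    - [0,0,0.01]
    - [0,0,0.017]
    - [0,0,0.025]
    - [0,0,0.032]
    - [0,0,0.04]
    - [0,0,0.045]
    - [0,0,0.045]
    - [0,0,0.045]
    - [0,0,0.045]
    - [0,0,0.045]
  rot:
    - [0,0,-0.13]
    - [0,0,-0.27]
    - [0,0,-0.4]
    - [0,0,-0.53]
    - [0,0,-0.66]
    - [0,0,-0.8]
    - [0,0,-0.9]
    - [0,0,-0.96]
    - [0,0,-0.96]
    - [0,0,-0.96]
    - [0,0,-0.96]
  newtons: 35

```text
time_s: 5.4
ee_pos: [0.5642, 0.2783, 0.2117]
tool_rot: [[-0.042, 0.999, 0.0], [0.999, 0.042, 0.0], [0.0, 0.0, -1.0]]
force: [1.6, 4.4, 1.4]
grip_width: 0.0387
finger_force: 35.0
```

Run:
```python
from h import *
o=get_obs();print(o["time_s"],o["ee_pos"],o["force"],o["moment"])
f=cam("wrist");W=cloud(f);i=f["img"].astype(int);cv2.imwrite("pics/w3.png",f["img"][:,:,::-1])
m=(i[...,0]>110)&(i[...,1]<90)&(i[...,2]<90)&(W[...,2]>.21)&(W[...,2]<.25)
p=W[m];print(m.sum(),np.median(p,0),np.percentile(p[:,2],[10,50,90]))
```

```text
5.4 [0.56417074 0.27832676 0.2117326 ] [1.59670001 4.36894572 1.35911183] [ 0.64083473 -0.11584573  0.01076658]
2993 [0.56319431 0.28761822 0.23631194] [0.23128031 0.23631194 0.23750764]
```

View pics/w3.png

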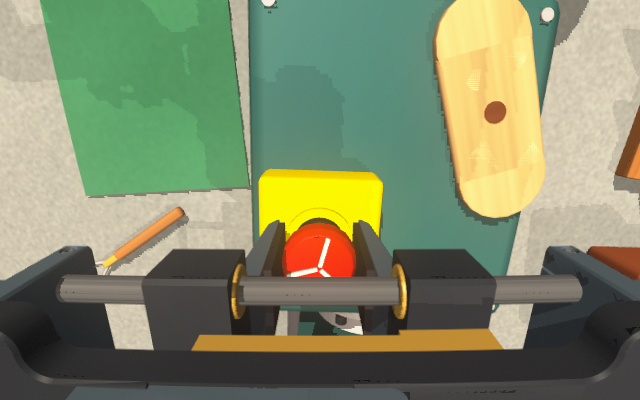

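The head's marks kept their place in the hand's view, so it turned about 0.75 rad with the hand, and it has risen about 5.5 mm. Now releasing it.

Emit:
drive_tool:
  travel:
    - [0,0,0]
    - [0,0,0]
    - [0,0,0]
    - [0,0,0]
    - [0,0,0]
    - [0,0,0]
  rot:
    - [0,0,0]
    - [0,0,0]
    - [0,0,0]
    - [0,0,0]
    - [0,0,0]
    - [0,0,0]
  hand: -1

```text
time_s: 6.05
ee_pos: [0.5641, 0.2781, 0.2117]
tool_rot: [[-0.041, 0.999, -0.0], [0.999, 0.041, -0.0], [-0.0, -0.0, -1.0]]
force: [-0.3, -0.3, -0.3]
grip_width: 0.0836
finger_force: 0.0
```

Emit:
drive_tool:
  travel:
    - [0,0,0.1]
    - [0,0,0.3]
    - [0,0,0.55]
    - [0,0,0.65]
    - [0,0,0.65]
    - [0,0,0.65]
  rot:
    - [0,0,0]
    - [0,0,0]
    - [0,0,0]
    - [0,0,0]
    - [0,0,0]
    - [0,0,0]

```text
time_s: 6.65
ee_pos: [0.5638, 0.278, 0.3088]
tool_rot: [[-0.041, 0.999, -0.0], [0.999, 0.041, -0.0], [-0.0, -0.0, -1.0]]
force: [0.0, -0.1, -0.2]
grip_width: 0.091
finger_force: 0.0
```

Run:
```python
from h import *
o=get_obs();print(o["time_s"],o["ee_pos"],o["force"],o["grip_width"])
f=cam("wrist");W=cloud(f);i=f["img"].astype(int);cv2.imwrite("pics/w4.png",f["img"][:,:,::-1])
m=(i[...,0]>110)&(i[...,1]<90)&(i[...,2]<90)&(W[...,2]>.21)&(W[...,2]<.25)
p=W[m];print(m.sum(),np.median(p,0),np.percentile(p[:,2],[10,50,90]))
```

```text
6.65 [0.5637863  0.27804386 0.30882427] [ 0.03069576 -0.10813928 -0.15396012] 0.09101605217047674
1565 [0.56455871 0.28241409 0.23723315] [0.234258   0.23723315 0.23833099]
```

Emit:
drive_tool:
  travel:
    - [-0.1,-0.2,0]
    - [-0.2,-0.45,0]
    - [-0.35,-0.7,0]
    - [-0.45,-0.9,0]
    - [-0.49,-1,0]
    - [-0.49,-1,0]
    - [-0.49,-1,0]
  rot:
    - [0,0,-0.04]
    - [0,0,-0.04]
    - [0,0,-0.04]
    - [0,0,-0.04]
    - [0,0,-0.04]
    - [0,0,-0.04]
    - [0,0,-0.04]
  hand: 0

```text
time_s: 7.4
ee_pos: [0.491, 0.1286, 0.3089]
tool_rot: [[-0.009, 1.0, -0.0], [1.0, 0.009, 0.0], [0.0, -0.0, -1.0]]
force: [0.4, 0.7, 0.1]
grip_width: 0.0459
finger_force: 0.0
```

Emit:
drive_tool:
  travel:
    - [0,-0.2,0]
    - [0,-0.33,-0.1]
    - [0,-0.33,-0.2]
    - [0,-0.33,-0.3]
    - [0,-0.33,-0.3]
    - [0,-0.33,-0.3]
  rot:
    - [0,0,0]
    - [0,0,0]
    - [0,0,0]
    - [0,0,0]
    - [0,0,0]
    - [0,0,0]

```text
time_s: 8.0
ee_pos: [0.4907, 0.0795, 0.2639]
tool_rot: [[-0.01, 1.0, -0.001], [1.0, 0.01, -0.0], [0.0, -0.001, -1.0]]
force: [-0.3, 0.3, 0.3]
grip_width: 0.0455
finger_force: 0.0
```

Run:
```python
from h import *
o=get_obs();print(o["time_s"],o["ee_pos"],o["tool_rot"].round(3),o["joint_pos"].round(2),o["grip_width"])
f=cam("wrist");W=cloud(f);np.save("w5",W);i=f["img"].astype(int);cv2.imwrite("pics/w5.png",f["img"][:,:,::-1])
m=(W[...,2]>.165)&(W[...,2]<.195)&(i.max(-1)<90)&(abs(W[...,0]-.49)<.03)&(abs(W[...,1]-.0785)<.075)
p=W[m];print(m.sum(),np.percentile(p,[2,50,98],axis=0))
```

```text
8.0 [0.490682   0.07953137 0.26391211] [[-0.01   1.    -0.001]
 [ 1.     0.01  -0.   ]
 [ 0.    -0.001 -1.   ]] [ 0.11 -0.01  2.1   0.    1.05  0.1 ] 0.04545485698789079
2328 [[0.4855973  0.01889519 0.18094738]
 [0.49246246 0.08942622 0.1841866 ]
 [0.51839882 0.14064324 0.18589712]]
```

View pics/w5.png

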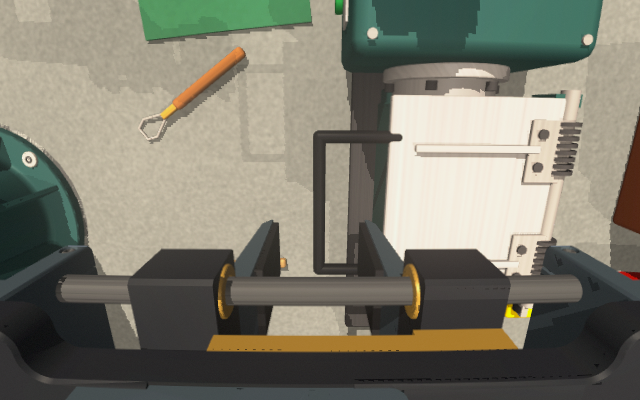

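The bar runs vertically at column 319 (rows 130–268), centred between the fingers, and the inner finger clears the lid edge. Descending.

Emit:
drive_tool:
  travel:
    - [0,0,-0.2]
    - [0,0,-0.4]
    - [0,0,-0.6]
    - [0,0,-0.68]
    - [0,0,-0.68]
    - [0,0,-0.68]
  rot:
    - [0,0,0]
    - [0,0,0]
    - [0,0,0]
    - [0,0,0]
    - [0,0,0]
    - [0,0,0]

```text
time_s: 8.65
ee_pos: [0.4914, 0.0789, 0.1634]
tool_rot: [[-0.01, 1.0, 0.001], [1.0, 0.01, 0.0], [0.0, 0.001, -1.0]]
force: [0.1, -0.1, 0.1]
grip_width: 0.0457
finger_force: 0.0
```

Emit:
drive_tool:
  travel:
    - [0,0,0]
    - [0,0,0]
    - [0,0,0]
    - [0,0,0]
    - [0,0,0]
    - [0,0,0]
  rot:
    - [0,0,0]
    - [0,0,0]
    - [0,0,0]
    - [0,0,0]
    - [0,0,0]
    - [0,0,0]
  hand: 1
  newtons: 10

```text
time_s: 9.25
ee_pos: [0.4907, 0.0787, 0.1623]
tool_rot: [[-0.009, 1.0, 0.0], [1.0, 0.009, 0.0], [0.0, 0.0, -1.0]]
force: [-1.0, 0.3, 1.4]
grip_width: 0.0098
finger_force: 10.0
```

Run:
```python
import numpy as np
for a in (.15,.3,.45,.6,.7,.75,.85,.92,.97,1.0): print(a,(.197*(1-np.cos(a))/.15).round(3),(.197*np.sin(a)/.15).round(3))
from h import *
o=get_obs();print(o["ee_pos"],o["force"])
```

```text
0.15 0.015 0.196
0.3 0.059 0.388
0.45 0.131 0.571
0.6 0.229 0.742
0.7 0.309 0.846
0.75 0.352 0.895
0.85 0.447 0.987
0.92 0.518 1.045
0.97 0.571 1.083
1.0 0.604 1.105
[0.49069447 0.07870572 0.16229867] [-1.01610883  0.3023934   1.42002159]
```

Emit:
drive_tool:
  travel:
    - [0.004,0,0.1]
    - [0.015,0,0.196]
    - [0.033,0,0.29]
    - [0.059,0,0.388]
    - [0.092,0,0.482]
    - [0.131,0,0.571]
    - [0.178,0,0.658]
    - [0.229,0,0.742]
    - [0.268,0,0.795]
    - [0.309,0,0.846]
    - [0.309,0,0.846]
    - [0.309,0,0.846]
  rot:
    - [0,0,0]
    - [0,0,0]
    - [0,0,0]
    - [0,0,0]
    - [0,0,0]
    - [0,0,0]
    - [0,0,0]
    - [0,0,0]
    - [0,0,0]
    - [0,0,0]
    - [0,0,0]
    - [0,0,0]

```text
time_s: 10.45
ee_pos: [0.536, 0.0789, 0.29]
tool_rot: [[-0.009, 1.0, -0.003], [1.0, 0.009, 0.0], [0.0, -0.003, -1.0]]
force: [-17.5, 1.4, 12.0]
grip_width: 0.0097
finger_force: 10.0
```

```bash
cat > a.py <<'E'
from h import *
o=get_obs();p=o["ee_pos"];print(o["time_s"],p,o["force"],o["grip_width"])
x=.6152+.072-p[0];z=p[2]+.0188-.181
print("angle",np.arctan2(z,x),"r",np.hypot(x,z))
E
python3 a.py
```

```text
10.45 [0.53596734 0.07885331 0.2900424 ] [-17.45723427   1.39937581  12.02539129] 0.009693922247085146
angle 0.7017800824828399 r 0.19802776694660001
```

Emit:
drive_tool:
  travel:
    - [0.035,0,0.057]
    - [0.08,0,0.105]
    - [0.129,0,0.15]
    - [0.179,0,0.193]
    - [0.231,0,0.233]
    - [0.286,0,0.27]
    - [0.286,0,0.27]
    - [0.286,0,0.27]
    - [0.286,0,0.27]
    - [0.286,0,0.27]
  rot:
    - [0,0,0]
    - [0,0,0]
    - [0,0,0]
    - [0,0,0]
    - [0,0,0]
    - [0,0,0]
    - [0,0,0]
    - [0,0,0]
    - [0,0,0]
    - [0,0,0]

```text
time_s: 11.45
ee_pos: [0.5797, 0.0787, 0.3297]
tool_rot: [[-0.009, 1.0, -0.0], [1.0, 0.009, 0.0], [0.0, -0.0, -1.0]]
force: [-2.3, 4.5, 6.0]
grip_width: 0.0097
finger_force: 10.0
```

```bash
python3 a.py
python3 - <<'E'
from h import *
f=cam("scene");W=cloud(f);cv2.imwrite("pics/s6.png",cv2.resize(f["img"][100:260,270:470,::-1],(750,600)))
# lid plane: points over hopper footprint
m=(abs(W[...,1]-.079)<.08)&(W[...,0]>.56)&(W[...,0]<.69)&(W[...,2]>.19)&(W[...,2]<.35)&(f["img"].min(-1)>100)
p=W[m];print(m.sum())
if m.sum()>20:
  c,i=cv2.fitLine(p[:,[0,2]].astype(np.float32),cv2.DIST_HUBER,0,.01,.01).reshape(2,2);print("lid angle",np.arctan(-c[1]/c[0]))
E
```

```text
11.45 [0.57973627 0.07871124 0.32965517] [-2.33328915  4.51461749  5.9919614 ] 0.009659389055084974
angle 1.0002452870628726 r 0.1989715758494998
1680
lid angle 0.97707224
```

View pics/s6.png

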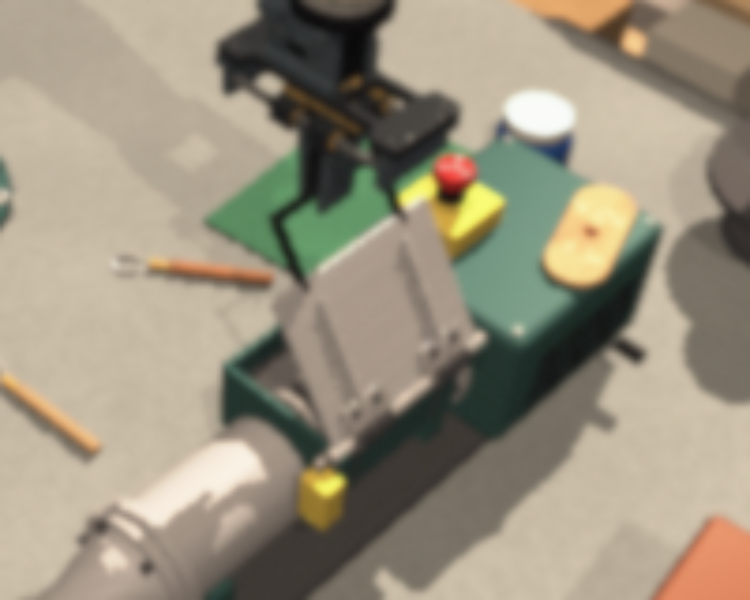

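The lid is open at about 0.98 rad, with the bar between the fingers (340,200) and the red stop out (455,175). Easing it down to about 0.71.

Emit:
drive_tool:
  travel:
    - [-0.03,0,-0.018]
    - [-0.055,0,-0.037]
    - [-0.107,0,-0.077]
    - [-0.157,0,-0.12]
    - [-0.206,0,-0.165]
    - [-0.251,0,-0.213]
    - [-0.275,0,-0.236]
    - [-0.292,0,-0.255]
    - [-0.292,0,-0.255]
    - [-0.292,0,-0.255]
    - [-0.292,0,-0.255]
    - [-0.292,0,-0.255]
  rot:
    - [0,0,0]
    - [0,0,0]
    - [0,0,0]
    - [0,0,0]
    - [0,0,0]
    - [0,0,0]
    - [0,0,0]
    - [0,0,0]
    - [0,0,0]
    - [0,0,0]
    - [0,0,0]
    - [0,0,0]

```text
time_s: 12.7
ee_pos: [0.5363, 0.0785, 0.2914]
tool_rot: [[-0.009, 1.0, 0.0], [1.0, 0.009, -0.0], [-0.0, 0.0, -1.0]]
force: [4.4, -3.7, -4.1]
grip_width: 0.0098
finger_force: 10.0
```

Emit:
drive_tool:
  travel:
    - [0,0,0]
    - [0,0,0]
    - [0,0,0]
    - [0,0,0]
    - [0,0,0]
  rot:
    - [0,0,0]
    - [0,0,0]
    - [0,0,0]
    - [0,0,0]
    - [0,0,0]

```text
time_s: 13.2
ee_pos: [0.5363, 0.0785, 0.2914]
tool_rot: [[-0.009, 1.0, 0.0], [1.0, 0.009, -0.0], [-0.0, 0.0, -1.0]]
force: [3.4, -3.9, -3.8]
grip_width: 0.0098
finger_force: 10.0
```

```bash
python3 a.py
python3 - <<'E'
from h import *
f=cam("scene");W=cloud(f)
m=(abs(W[...,1]-.079)<.08)&(W[...,0]>.56)&(W[...,0]<.69)&(W[...,2]>.19)&(W[...,2]<.35)&(f["img"].min(-1)>100)
p=W[m]
c,i=cv2.fitLine(p[:,[0,2]].astype(np.float32),cv2.DIST_HUBER,0,.01,.01).reshape(2,2);print("lid angle",np.arctan(-c[1]/c[0]),m.sum())
i=f["img"].astype(int);m=(i[...,0]>110)&(i[...,1]<80)&(i[...,2]<80)&(abs(W[...,0]-.563)<.03)&(abs(W[...,1]-.279)<.03);print("head top z",np.nanpercentile(W[m][:,2],[50,90]))
E
```

```text
13.2 [0.53629885 0.07848292 0.29141187] [ 3.35302165 -3.87980098 -3.77119623] 0.009761678022205837
angle 0.7081218866903394 r 0.19866268752068408
lid angle 0.6784353 1783
head top z [0.2314631  0.23307435]
```

Run:
```python
from h import *
W=np.load("scene.npy");i=np.load("scenei.npy").astype(int);m=(i[...,0]>110)&(i[...,1]<80)&(i[...,2]<80)&(abs(W[...,0]-.563)<.03)&(abs(W[...,1]-.279)<.03);z=np.nanpercentile(W[m][:,2],[50,90]);print(z)
if abs(z[0]-.2315)<.002: print(robot.finish_job())
```

```text
[0.23111813 0.23478031]
the job is handed in; nothing more can be done
None
```

The job is handed in. The emergency stop was pushed in, twisted clockwise and is back out. The lid was raised to about 1.0 rad and is now held still at about 0.70 rad, just below balance, and none of the bench items were touched.

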